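Sort the left- and right-hand strap guides

ROBOT

A 6-joint arm with a two-finger parallel gripper is mounted at the origin on the work surface. World frame = base frame: x ahead of the robot, y to its left, z up, the work surface at z = 0. Lengths are in m, angles in rad, forces in N, time in s.
With the tool pointing down it reaches from about 0.35 to 0.925 m from the base axis. Payload 6.4 kg.
Tool frame: the origin (TCP) lies midway between the tips of the shut fingers; the grasp point (between the pads) lies hold_point_z behind it (hold_point_z is the distance from the TCP to the grasp point, in m); z points along the fingers, x is the direction in which the jaws open and shut, and the axes are right-handed (so a half turn about z gives the same grasp; the last joint's range is limited). The gripper opens to 94 mm and grips with 3 to 60 N. Pads are 16 mm wide; open, the fingers measure 119 mm over their backs; the gripper's body (75 mm by 177 mm) begins 78 mm behind the grasp point.
Start: joints at [-1.351, 0.245, 1.558, -0, 1.339, -0.174], TCP at [0.249, -0.6, 0.205] pointing down, gripper open.
Joint ranges: [-3.13, 3.13], [-1.02, 2.26], [0.13, 2.54], [-0.95, 4.09], [0.21, 2.88], [-2.74, 2.74]. Speed limits (rad/s): [2.57, 2.57, 3.14, 3.14, 3.14, 3.14].

INTERFACE

Orientations are given as [roll, pitch, yaw] about the fixed x, y, z axes, in that order (R = Rz(yaw) Ry(pitch) Rx(roll)).
In Python, from workcell import * gives the robot as it stands. The module is installed in compiled form; this text tells all that it offers.
- The arm moves only by the tool carry_out, never from a script. Its argument "motion" is a list that holds one entry, the list of rows, each a list of 7 numbers: the closure, from -1 (fully open) to 1 (shut), then the shift along the tool's x, y, z in mm, then the turn, a rotation vector about the tool's x, y, z in degrees. A call has exactly 8 rows; each row shifts and turns the pose as measured when the row begins, along the tool's axes as they then stand; what a row does not reach is not made up. A row lasts 1/10 s, in which the tool goes at most 50 mm and 8.59 degrees, less where a joint would pass 70% of its speed; a pose out of reach is approached as far as the arm can. A call with a gripper value outside its range is refused whole. The fingers move at their own pace and stop on an object; "newtons" is the grip in N (left out, the last holds). Time passes only in rows, so rows that do not move let the fingers close, or fill a call up. It gives the time, the measured TCP pose, the force and the opening at its end, in the units of the state.
- get_obs(): the state, without advancing time (a new reading comes with each control period).
- camera(name): name is "side" or "top"; returns the picture (420x560x3 uint8, blue, green, red); there is no depth.
- get_calibration(name): a dict with "fx", "fy", "cx", "cy" (pixels), "position" and "orientation" of the camera in the world. Camera axes: x right, y up, looking along -z (the intrinsics and any distortion apply to the point x, -y, -z); pixel columns grow to the right and rows downward; lengths in m; the calibration is good to about 2 mm. A picture is of the moment at which its call begins. get_calibration takes no time and is no camera call.
- hand_in(): hands the job in, once; it reports no verdict.
The state is a dict: "clock": time; "q": joint angles; "joint_vel": joint speeds; "joint_torque": joint torques, N m; "eef_pos": TCP position; "tcp_rot": TCP orientation; "contact_force": force on the tool from outside, world axes, zero at the start; "wrist_torque": the same for the moment, N m; "finger_gap": opening from 0.0 (shut) to 1.0 (fully open).
Only numpy, scipy, OpenCV 4.12 (cv2) and the standard library are available. Lean on these libraries where they do the work, as an engineer would, in place of code of your own. Each camera call takes 0.05 s, during which the arm holds its last target.

TASK

Two of the metal edge guides on the bench have a single foot and are mirror images: looking along the upright fence towards the end with the foot, the foot sticks out to the left on the left-hand guide and to the right on the right-hand one. Put the left-hand guide in the wooden tray on the robot's own left and the right-hand guide in the tray on its right, each standing flat on its base on the tray floor with the fence up. Set them down, do not drop them in.

Things in the scene. Friction and masses are not known exactly. Their poses are not given: they have to be found in the camera images.
- guide_left: Left-hand guide, bare aluminium, 85-170 g. Base arm 80 (x) x 24 x 6 mm; on its centre line an upright fence 70 long, 10 thick, top 46 mm above the underside (pinch it across y from above). At the +x end one foot, x 16 to 40, y 12 to 42 mm, 6 thick. Origin: underside, middle of arm and fence; z up. Look-alikes nearby with two feet or none are no part of the job.
- guide_right: Right-hand guide, bare aluminium, 85-170 g. Base arm 80 (x) x 24 x 6 mm; on its centre line an upright fence 70 long, 10 thick, top 46 mm above the underside (pinch it across y from above). At the +x end one foot, x 16 to 40, y -12 to -42 mm, 6 thick. Origin: underside, middle of arm and fence; z up. Mirror image of the left-hand one.
- tray_left: Low open wooden tray, fixed to the bench, 200 mm (x) by 160 mm (y) outside, 35 mm high, walls 6 mm, floor 6 mm thick, empty. Origin: centre of its underside, z up. The tray on the robot's left (world +y), for the left-hand guide.
- tray_right: Low open wooden tray, fixed to the bench, 200 mm (x) by 160 mm (y) outside, 35 mm high, walls 6 mm, floor 6 mm thick, empty. Origin: centre of its underside, z up. The tray on the robot's right (world -y), for the right-hand guide.
Mind the look-alikes: they are no part of the job. Leave any green or pink look-alike of the guide_right alone. What is shaped like the guide_left but blue is not meant.

How it is judged:
At the end, for the whole second after the job is handed in: Left-hand guide in the left tray, right-hand guide in the right tray (origin within 90 mm of the tray centre along the tray's x and 70 mm along its y), each flat on the tray floor (underside under 14 mm above the tray's underside, tilt under 10 degrees) and at rest (x of guide_left in the frame of tray_left between -0.09 and 0.09 m and y of guide_left in the frame of tray_left between -0.07 and 0.07 m and z of guide_left in the frame of tray_left below 0.014 m and angle between each of guide_left, guide_right's own z axis and vertical below 0.175 rad and linear speed of each of guide_left, guide_right below 0.03 m/s and x of guide_right in the frame of tray_right between -0.09 and 0.09 m and y of guide_right in the frame of tray_right between -0.07 and 0.07 m and z of guide_right in the frame of tray_right below 0.014 m); the robot touches nothing.
It fails at once if the left-hand guide is dropped or thrown: it moves faster than 0.7 m/s (a fall of 25 mm) while not held by the fingers (linear speed of guide_left above 0.7 m/s and contact force between the fingers and guide_left below 0.05 N).
It fails at once if the right-hand guide is dropped or thrown: it moves faster than 0.7 m/s (a fall of 25 mm) while not held by the fingers (linear speed of guide_right above 0.7 m/s and contact force between the fingers and guide_right below 0.05 N).
It also fails if it takes over 56 s, if anything falls off the work surface, if the arm or the gripper's body presses on something with over 40 N, if the wrist force passes 120 N, or if a joint passes its speed limit or range.

## Working session

There is one attempt and no reset: what is moved stays moved. The work goes in short steps, Python scripts to look and compute and a tool call to move; the robot and the scene stay as the last step left them, time stands still between calls to the robot, and variables do not carry over. Pictures are saved under pics/ and viewed, and the job is handed in when it is done.

Besides the shell and the picture viewer there is one more tool, called after ">>>" as name(argument=value, ...) on one line, values as JSON. carry_out: Moves the arm, as the interface text tells. Its arguments: {"type":"object","properties":{"motion":{"type":"array"},"newtons":{"type":"number"}},"required":["motion"]}

```bash
mkdir -p pics; python3 - <<'E'
from workcell import *
import cv2
for n in("top","side"):
    cv2.imwrite(f"pics/{n}0.png",camera(n)); print(n,get_calibration(n))
print(get_obs())
try: print(hold_point_z)
except Exception as e: print(e)
E
```

```text
top {'fx': 481.34337103758537, 'fy': 481.34337103758537, 'cx': 283.1996123301712, 'cy': 210.5848083539884, 'position': array([ 0.35609154, -0.01723688,  0.99864678]), 'orientation': array([ 1.51689961e-01,  8.98325440e-04, -1.58709347e+00])}
side {'fx': 429.19265566547233, 'fy': 429.19265566547233, 'cx': 268.3096016980028, 'cy': 203.38294753378995, 'position': array([0.37995227, 0.79488314, 0.83183946]), 'orientation': array([ 0.79128928,  0.01813504, -2.99373646])}
{'clock': 0.1, 'q': array([-1.35109883e+00,  2.45722988e-01,  1.55887492e+00, -1.46999546e-05,
        1.33870491e+00, -1.74099658e-01]), 'joint_vel': array([ 0.00049863, -0.00170347, -0.00397404, -0.00058097, -0.00028962,
       -0.00245286]), 'joint_torque': array([ 7.51160351e-04, -4.16911125e+01, -3.15527129e+01,  6.86183525e-02,
        3.09220701e-02, -5.41192469e-05]), 'eef_pos': array([ 0.24928654, -0.59971509,  0.20447839]), 'tcp_rot': array([-3.14131050e+00,  1.68679250e-03, -1.17699555e+00]), 'contact_force': array([-0.05767943, -0.54983499,  0.27463367]), 'wrist_torque': array([0.00184267, 0.00979429, 0.01705738]), 'finger_gap': 1.000876387342131}
0.0188
```

View pics/top0.png

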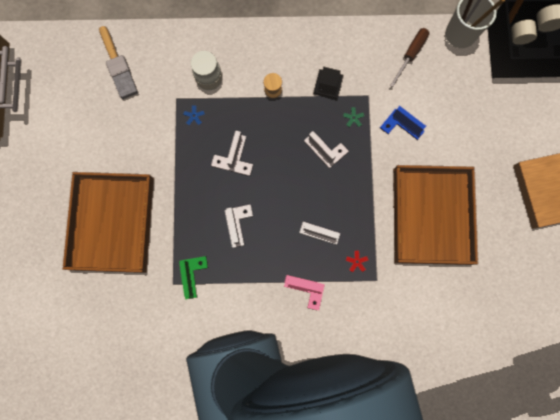

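View pics/side0.png

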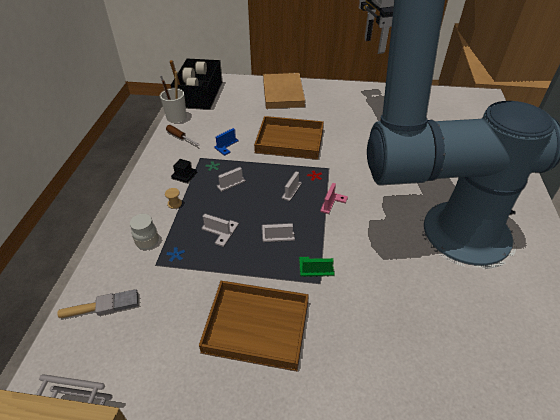

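```bash
python3 - <<'E'
import cv2,numpy as np
a=cv2.imread("pics/top0.png")
f=lambda u,v:cv2.resize(a[v-30:v+30,u-40:u+40],None,fx=10,fy=10,interpolation=cv2.INTER_CUBIC)
cv2.imwrite("pics/c1.png",f(240,225));cv2.imwrite("pics/c2.png",f(325,150))
E
```

```text
(no output)
```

View pics/c1.png

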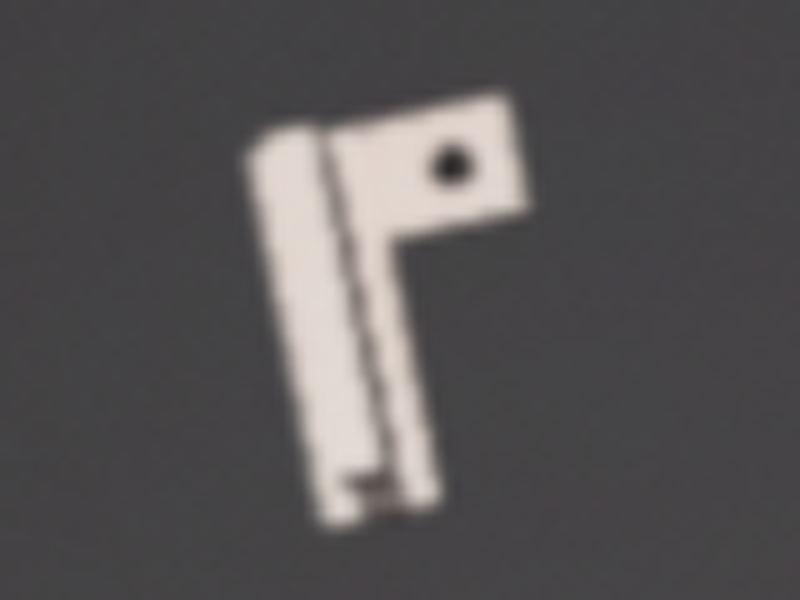

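View pics/c2.png

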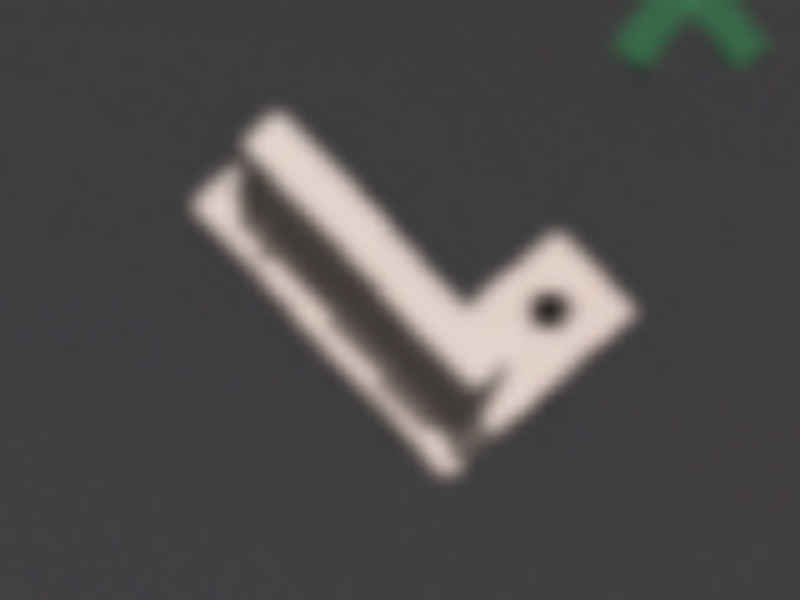

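```bash
cat > h.py <<'E'
from workcell import *
import numpy as np
from scipy.spatial.transform import Rotation as Ro
from scipy.optimize import least_squares
def proj(n,P):
    c=get_calibration(n);R=Ro.from_euler('xyz',c['orientation']).as_matrix()
    p=(np.atleast_2d(P)-c['position'])@R
    return np.c_[c['cx']+c['fx']*p[:,0]/-p[:,2], c['cy']-c['fy']*p[:,1]/-p[:,2]]
def fit(n,L,uv,x0,z0=0):
    L=np.array(L,float)
    def W(s): 
        c,s_=np.cos(s[2]),np.sin(s[2])
        return np.c_[s[0]+c*L[:,0]-s_*L[:,1],s[1]+s_*L[:,0]+c*L[:,1],z0+L[:,2]]
    r=least_squares(lambda s:(proj(n,W(s))-uv).ravel(),x0)
    return r.x,np.abs(r.fun).max()
def delta(pos,yaw):
    "shift (tool mm) and turn about tool z (deg) from the present pose to pos with tool x at world yaw, mod pi"
    o=get_obs();R=Ro.from_euler('xyz',o['tcp_rot']).as_matrix()
    a=np.arctan2(R[1,0],R[0,0]);d=(yaw-a+np.pi/2)%np.pi-np.pi/2
    Rt=Ro.from_euler('xyz',[np.pi,0,a+d]).as_matrix()
    return R.T@(np.array(pos)-o['eef_pos'])*1e3,np.degrees(Ro.from_matrix(R.T@Rt).as_rotvec()),o['q'][5]
E
python3 - <<'E'
from h import *
def px(l,u,v): return (np.array(l)+.5)/10-.5+[u,v]
m=lambda l:np.c_[np.array(l)/1e3,np.full(len(l),.006)]
r=fit("top",m([(40,-42),(16,-42),(16,-12),(-40,-12),(-40,12)]),px([(508,95),(530,210),(390,240),(442,500),(322,530)],200,195),[.35,.1,0])
l=fit("top",m([(40,42),(16,42),(40,-12),(-40,-12)]),px([(640,312),(560,230),(448,482),(192,205)],285,120),[.5,-.1,-2.4])
print("right",r);print("left",l)
# trays: rough outer corners at top z=.035
for n,c in(("L",[(72,173),(152,175),(146,273),(65,270)]),("R",[(395,166),(474,167),(477,265),(397,265)])):
    L=[(.1,.08,.035),(.1,-.08,.035),(-.1,-.08,.035),(-.1,.08,.035)]
    print(n,fit("top",L,np.array(c),[.35,.3 if n=="L" else -.3,0]))
E
```

```text
right (array([0.47484903, 0.08345161, 0.18937068]), np.float64(0.4137450996540224))
left (array([ 0.63671604, -0.10108533, -2.42643814]), np.float64(0.38707109216630897))
L (array([ 0.48590959,  0.33360331, -0.03498104]), np.float64(1.4274383651812173))
R (array([ 0.48929717, -0.32693407, -0.03259889]), np.float64(0.9312550876578598))
```

```bash
python3 - <<'E'
from h import *
print(delta([.637,-.101,.15],-2.426+np.pi/2))
print(delta([.475,.083,.15],.189+np.pi/2))
E
```

```text
(array([-311.68372585, -549.37881127,   55.15922081]), array([ -0.03157647,   0.09320959, -18.43732527]), np.float64(-0.17409965771521324))
(array([-543.75911985, -470.37960107,   55.52839426]), array([-6.21310384e-03,  9.79634784e-02,  1.17342039e+01]), np.float64(-0.17409965771521324))
```

>>> carry_out(motion=[[[-1, -24, -43, 0, 0, 0, 0], [-1, -24, -43, 0, 0, 0, 0], [-1, -24, -43, 0, 0, 0, 0], [-1, -24, -43, 0, 0, 0, 0], [-1, -24, -43, 0, 0, 0, 0], [-1, -24, -43, 0, 0, 0, 0], [-1, -24, -43, 0, 0, 0, 0], [-1, -24, -43, 0, 0, 0, 0]]], newtons=25)

```text
clock: 0.9
eef_pos: [0.4941, -0.287, 0.2009]
tcp_rot: [3.141, 0.007, -1.189]
contact_force: [0.0, -1.4, -1.1]
finger_gap: 1.001
```

```bash
python3 - <<'E'
from h import *
print(delta([.637,-.101,.12],-2.426+np.pi/2))
E
```

```text
(array([-118.82842448, -202.02769606,   81.50400944]), array([-9.09124123e-03,  3.78286453e-01, -1.91175682e+01]), np.float64(0.4626542636055791))
```

>>> carry_out(motion=[[[-1, -22, -38, 10, 0, 0, 0], [-1, -22, -38, 10, 0, 0, 0], [-1, -22, -38, 10, 0, 0, 0], [-1, -22, -38, 10, 0, 0, 0], [-1, -22, -38, 10, 0, 0, 0], [-1, 0, 0, 0, 0, 0, -8], [-1, 0, 0, 0, 0, 0, -8], [-1, 0, 0, 0, 0, 0, 0]]])

```text
clock: 1.7
eef_pos: [0.6345, -0.0977, 0.1456]
tcp_rot: [3.14, 0.011, -0.891]
contact_force: [-0.2, 0.9, 0.2]
finger_gap: 1.0
```

```bash
python3 - <<'E'
from h import *
print(delta([.637,-.101,.013],-2.426+np.pi/2))
E
```

```text
(array([ 5.56414170e+00, -1.31591320e-01,  1.32520095e+02]), array([ 0.09283561,  0.62802675, -2.03544293]), np.float64(0.5582378550689341))
```

>>> carry_out(motion=[[[-1, 5, 0, 25, 0, 0.6, -2], [-1, 0, 0, 25, 0, 0, 0], [-1, 0, 0, 25, 0, 0, 0], [-1, 0, 0, 15, 0, 0, 0], [-1, 0, 0, 0, 0, 0, 0], [-1, 0, 0, 0, 0, 0, 0], [-1, 0, 0, 0, 0, 0, 0], [-1, 0, 0, 0, 0, 0, 0]]])

```text
clock: 2.5
eef_pos: [0.639, -0.1039, 0.0559]
tcp_rot: [-3.141, -0.005, -0.873]
contact_force: [0.4, 0.9, 0.1]
finger_gap: 1.002
```

```bash
python3 - <<'E'
from h import *
import cv2
print(delta([.637,-.101,.013],-2.426+np.pi/2))
cv2.imwrite("pics/s1.png",cv2.resize(camera("side")[120:270,150:350],None,fx=4,fy=4,interpolation=cv2.INTER_CUBIC))
E
```

```text
(array([-3.72097671, -0.29205655, 42.8937843 ]), array([-0.05085292, -0.26727091, -1.0205193 ]), np.float64(0.5385371091699167))
```

View pics/s1.png

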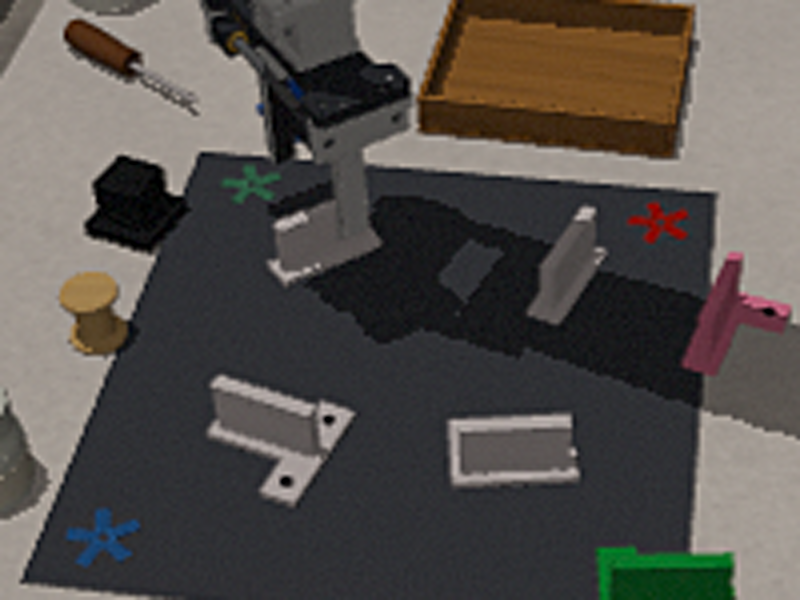

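The near finger (crop 350,190) stands beside the left-hand guide's fence (310,240), with the jaws straddling it. Clear to descend.

>>> carry_out(motion=[[[-1, -3, 0, 12, 0, 0, -1], [-1, 0, 0, 12, 0, 0, 0], [-1, 0, 0, 11, 0, 0, 0], [-1, 0, 0, 7, 0, 0, 0], [-1, 0, 0, 0, 0, 0, 0], [-1, 0, 0, 0, 0, 0, 0], [-1, 0, 0, 0, 0, 0, 0], [-1, 0, 0, 0, 0, 0, 0]]])

```text
clock: 3.35
eef_pos: [0.6376, -0.1015, 0.0109]
tcp_rot: [-3.14, -0.006, -0.854]
contact_force: [0.4, 0.0, -0.4]
finger_gap: 0.998
```

```bash
python3 - <<'E'
from h import *
print(delta([.637,-.101,.013],-2.426+np.pi/2))
E
```

```text
(array([-0.80791463,  0.11717317, -2.09660513]), array([-0.08399739, -0.32724188,  0.06657341]), np.float64(0.5225240946380243))
```

Well aligned; close with a full call.

>>> carry_out(motion=[[[1, 0, 0, -1, 0, 0, 0], [1, 0, 0, 0, 0, 0, 0], [1, 0, 0, 0, 0, 0, 0], [1, 0, 0, 0, 0, 0, 0], [1, 0, 0, 0, 0, 0, 0], [1, 0, 0, 0, 0, 0, 0], [1, 0, 0, 0, 0, 0, 0], [1, 0, 0, 0, 0, 0, 0]]], newtons=30)

```text
clock: 4.15
eef_pos: [0.6386, -0.1019, 0.0135]
tcp_rot: [-3.139, -0.008, -0.854]
contact_force: [-1.3, -0.1, 0.5]
finger_gap: 0.358
```

>>> carry_out(motion=[[[1, 0, 0, 0, 0, 0, 0], [1, 0, 0, 0, 0, 0, 0], [1, 0, 0, 0, 0, 0, 0], [1, 0, 0, 0, 0, 0, 0], [1, 0, 0, 0, 0, 0, 0], [1, 0, 0, 0, 0, 0, 0], [1, 0, 0, 0, 0, 0, 0], [1, 0, 0, 0, 0, 0, 0]]])

```text
clock: 4.95
eef_pos: [0.6386, -0.1018, 0.0135]
tcp_rot: [-3.139, -0.008, -0.854]
contact_force: [0.2, -0.9, 0.6]
finger_gap: 0.105
```

```bash
python3 - <<'E'
from h import *
o=get_obs();print(o['eef_pos'],o['contact_force'],o['finger_gap'])
E
```

```text
[ 0.63855208 -0.10176623  0.013494  ] [ 0.18138762 -0.9374512   0.59066407] 0.10475138548356293
```

Gripped (gap 0.105 = 10 mm). Lift slightly faster, then fly.

>>> carry_out(motion=[[[1, 0, 0, -15, 0, 0, 0], [1, 0, 0, -25, 0, 0, 0], [1, 0, 0, -30, 0, 0, 0], [1, 0, 0, -30, 0, 0, 0], [1, 0, 0, -30, 0, 0, 0], [1, 0, 0, -10, 0, 0, 0], [1, 0, 0, 0, 0, 0, 0], [1, 0, 0, 0, 0, 0, 0]]])

```text
clock: 5.75
eef_pos: [0.6355, -0.1006, 0.1601]
tcp_rot: [-3.141, -0.004, -0.854]
contact_force: [-0.8, -0.7, -1.7]
finger_gap: 0.109
```

```bash
python3 - <<'E'
from h import *
o=get_obs()
for y in (-.035,-.035+np.pi/2): print(delta([.487,.334,.13],y))
print(o['eef_pos'],o['finger_gap'],o['contact_force'],o['q'])
E
```

```text
(array([-425.31859732, -173.51541976,   28.37680573]), array([  0.06701266,  -0.25009399, -46.92636116]), np.float64(0.5223935746414665))
(array([-425.31859732, -173.51541976,   28.37680573]), array([-0.1288836 , -0.22323328, 43.073491  ]), np.float64(0.5223935746414665))
[ 0.63550015 -0.10056839  0.1601127 ] 0.10937558503758626 [-0.79266494 -0.68205952 -1.73105279] [-0.33215072  0.26907258  1.6145787  -0.00169003  1.25385208  0.52239357]
```

>>> carry_out(motion=[[[1, -30, -12, 0, 0, 0, 0], [1, -42, -17, 0, 0, 0, 0], [1, -42, -17, 0, 0, 0, 0], [1, -42, -17, 0, 0, 0, 0], [1, -42, -17, 0, 0, 0, 0], [1, -42, -17, 0, 0, 0, 0], [1, -42, -17, 0, 0, 0, 0], [1, -42, -17, 0, 0, 0, 0]]])

```text
clock: 6.55
eef_pos: [0.5111, 0.2358, 0.1434]
tcp_rot: [3.123, 0.011, -0.866]
contact_force: [0.9, 0.0, -1.9]
finger_gap: 0.108
```

```bash
python3 - <<'E'
from h import *
print(delta([.487,.334,.13],-.035+np.pi/2))
E
```

```text
(array([-90.26057118, -45.54508741,  13.63329073]), array([ 1.23223284,  0.23188347, 42.39671175]), np.float64(1.0951135158488174))
```

>>> carry_out(motion=[[[1, -30, -15, -5, 0, 0, 0], [1, -25, -13, 0, 0, 0, 0], [1, -15, -8, 0, 0, 0, 0], [1, 0, 0, 0, 0, 0, 8], [1, 0, 0, 0, 0, 0, 8], [1, 0, 0, 0, 0, 0, 8], [1, 0, 0, 0, 0, 0, 8], [1, 0, 0, 0, 0, 0, 4]]])

```text
clock: 7.35
eef_pos: [0.4781, 0.3182, 0.1303]
tcp_rot: [3.091, -0.011, -1.509]
contact_force: [-0.2, 1.0, -2.7]
finger_gap: 0.104
```

```bash
python3 - <<'E'
from h import *
print(delta([.487,.334,.09],-.035+np.pi/2))
E
```

```text
(array([-15.59540151, -11.84799109,  39.55251531]), array([ 2.88272185, -0.74512728,  5.54271082]), np.float64(1.8935319007238116))
```

>>> carry_out(motion=[[[1, -7, -5, 0, 1.5, -0.4, 3], [1, -6, -5, 0, 1, -0.3, 2], [1, 0, 0, 10, 0, 0, 0], [1, 0, 0, 12, 0, 0, 0], [1, 0, 0, 12, 0, 0, 0], [1, 0, 0, 0, 0, 0, 0], [1, 0, 0, 0, 0, 0, 0], [1, 0, 0, 0, 0, 0, 0]]])

```text
clock: 8.15
eef_pos: [0.4801, 0.3278, 0.0808]
tcp_rot: [3.117, -0.01, -1.6]
contact_force: [0.5, 0.1, -1.1]
finger_gap: 0.106
```

```bash
python3 - <<'E'
from h import *
import cv2
print(delta([.487,.334,.0195],-.035+np.pi/2))
cv2.imwrite("pics/s2.png",cv2.resize(camera("side")[220:400,160:360],None,fx=3,fy=3,interpolation=cv2.INTER_CUBIC))
E
```

```text
(array([-7.01603624, -8.19839283, 61.09261294]), array([ 1.43069746, -0.56414847,  0.34788645]), np.float64(2.002221291039753))
```

View pics/s2.png

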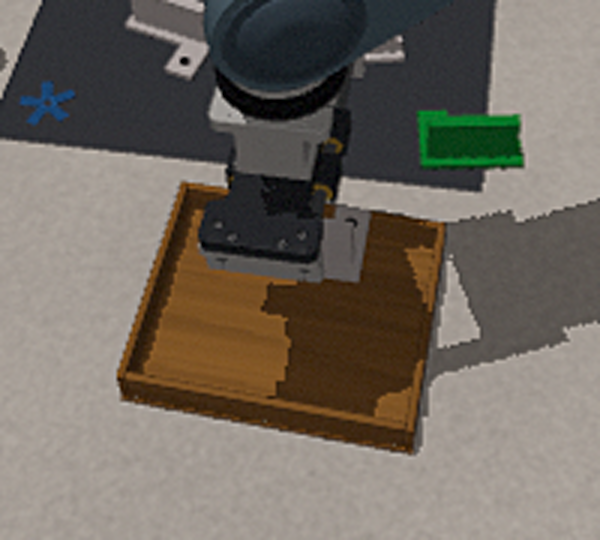

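>>> carry_out(motion=[[[1, -4, -4, 0, 1, -0.5, 0], [1, -3, -4, 0, 0.5, 0, 0], [1, 0, 0, 12, 0, 0, 0], [1, 0, 0, 12, 0, 0, 0], [1, 0, 0, 12, 0, 0, 0], [1, 0, 0, 8, 0, 0, 0], [1, 0, 0, 0, 0, 0, 0], [1, 0, 0, 0, 0, 0, 0]]])

```text
clock: 9.0
eef_pos: [0.4899, 0.3355, 0.0335]
tcp_rot: [-3.137, 0.0, -1.6]
contact_force: [-0.1, 0.3, -2.1]
finger_gap: 0.102
```

```bash
python3 - <<'E'
from h import *
print(delta([.487,.334,.0195],-.035+np.pi/2))
E
```

```text
(array([ 1.54399256,  2.90918867, 13.94374238]), array([-0.27777631,  0.02369756,  0.35688601]), np.float64(2.0110799466589158))
```

>>> carry_out(motion=[[[1, 0, 0, 4, 0, 0, 0], [1, 0, 0, 4, 0, 0, 0], [1, 0, 0, 3, 0, 0, 0], [1, 0, 0, 2, 0, 0, 0], [1, 0, 0, 1, 0, 0, 0], [1, 0, 0, 0, 0, 0, 0], [1, 0, 0, 0, 0, 0, 0], [1, 0, 0, 0, 0, 0, 0]]])

```text
clock: 9.8
eef_pos: [0.4912, 0.336, 0.0198]
tcp_rot: [-3.134, 0.002, -1.6]
contact_force: [-0.4, -0.2, -1.4]
finger_gap: 0.104
```

>>> carry_out(motion=[[[1, 0, 0, 1, 0, 0, 0], [1, 0, 0, 0, 0, 0, 0], [1, 0, 0, 1, 0, 0, 0], [1, 0, 0, 0, 0, 0, 0], [1, 0, 0, 0, 0, 0, 0], [1, 0, 0, 0, 0, 0, 0], [1, 0, 0, 0, 0, 0, 0], [1, 0, 0, 0, 0, 0, 0]]])

```text
clock: 10.6
eef_pos: [0.492, 0.3363, 0.0196]
tcp_rot: [-3.133, 0.002, -1.599]
contact_force: [-1.0, -0.3, 1.7]
finger_gap: 0.1
```

>>> carry_out(motion=[[[0.4, 0, 0, 0, 0, 0, 0], [0.4, 0, 0, 0, 0, 0, 0], [0.4, 0, 0, 0, 0, 0, 0], [0.4, 0, 0, 0, 0, 0, 0], [0.4, 0, 0, 0, 0, 0, 0], [0.4, 0, 0, 0, 0, 0, 0], [0.4, 0, 0, 0, 0, 0, 0], [0.4, 0, 0, 0, 0, 0, 0]]])

```text
clock: 11.4
eef_pos: [0.4924, 0.3365, 0.0193]
tcp_rot: [-3.132, 0.003, -1.6]
contact_force: [-0.7, -0.4, 0.1]
finger_gap: 0.297
```

>>> carry_out(motion=[[[0.4, 0, 0, -10, 0, 0, 0], [0.4, 0, 0, -20, 0, 0, 0], [0.4, 0, 0, -30, 0, 0, 0], [0.4, 0, 0, -30, 0, 0, 0], [0.4, 0, 0, -30, 0, 0, 0], [0.4, 0, 0, -20, 0, 0, 0], [0.4, 0, 0, 0, 0, 0, 0], [0.4, 0, 0, 0, 0, 0, 0]]])

```text
clock: 12.2
eef_pos: [0.4907, 0.3361, 0.1683]
tcp_rot: [-3.13, 0.003, -1.599]
contact_force: [0.0, -0.0, -0.1]
finger_gap: 0.3
```

```bash
python3 - <<'E'
from h import *
print(delta([.475,.083,.15],.189+np.pi/2))
E
```

```text
(array([253.51170071,   8.66959568,  17.35231262]), array([ -0.66013843,   0.12149794, -12.47334921]), np.float64(2.0109715418591527))
```

>>> carry_out(motion=[[[-0.2, 30, 1, 0, 0, 0, 0], [-0.2, 44, 2, 0, 0, 0, 0], [-0.2, 44, 2, 0, 0, 0, 0], [-0.2, 44, 2, 0, 0, 0, 0], [-0.2, 44, 2, 0, 0, 0, 0], [-0.2, 30, 0, 0, 0, 0, 0], [-0.2, 0, 0, 0, 0, 0, -7], [-0.2, 0, 0, 0, -0.5, 0, -5]]])

```text
clock: 13.0
eef_pos: [0.4675, 0.0916, 0.1557]
tcp_rot: [3.127, 0.003, -1.381]
contact_force: [-0.1, 0.1, -0.5]
finger_gap: 0.602
```

```bash
python3 - <<'E'
from h import *
import cv2
cv2.imwrite("pics/s3.png",cv2.resize(camera("side")[120:400,60:360],None,fx=2,fy=2,interpolation=cv2.INTER_CUBIC))
print(delta([.475,.083,.06],.189+np.pi/2))
E
```

```text
(array([10.23331169, -7.13905638, 95.36629497]), array([0.88768497, 0.17867808, 0.15955406]), np.float64(1.3345876567886883))
```

View pics/s3.png

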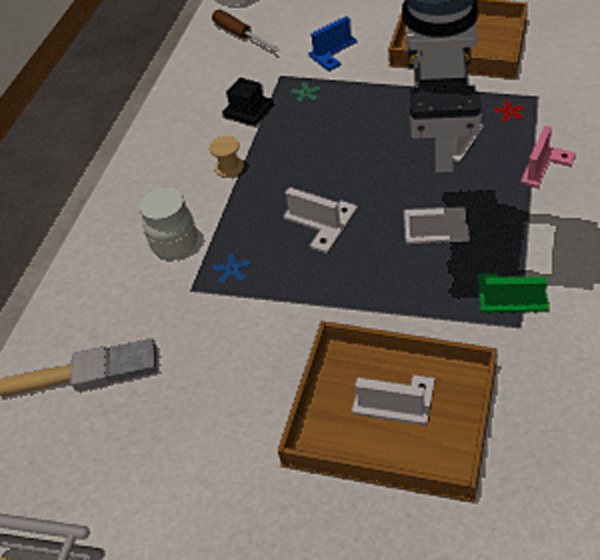

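The left-hand guide (crop 395,400) stands flat and well central in the left tray; the right-hand guide (435,225) is undisturbed. I go on above it.

>>> carry_out(motion=[[[-0.2, 6, -4, 15, 0.8, 0, 0], [-0.2, 4, -3, 25, 0, 0, 0], [-0.2, 0, 0, 25, 0, 0, 0], [-0.2, 0, 0, 20, 0, 0, 0], [-0.2, 0, 0, 5, 0, 0, 0], [-0.2, 0, 0, 0, 0, 0, 0], [-0.2, 0, 0, 0, 0, 0, 0], [-0.2, 0, 0, 0, 0, 0, 0]]])

```text
clock: 13.85
eef_pos: [0.4729, 0.084, 0.0581]
tcp_rot: [3.134, 0.005, -1.387]
contact_force: [-0.3, -0.4, -0.2]
finger_gap: 0.603
```

```bash
python3 - <<'E'
from h import *
print(delta([.475,.083,.0135],.189+np.pi/2))
E
```

```text
(array([ 1.59110788, -2.18373954, 44.53154723]), array([ 0.44633066,  0.29566654, -0.32387543]), np.float64(1.3228958183507875))
```

>>> carry_out(motion=[[[-0.2, 2, -2, 10, 0.5, 0.3, 0], [-0.2, 0, 0, 12, 0, 0, 0], [-0.2, 0, 0, 11, 0, 0, 0], [-0.2, 0, 0, 9, 0, 0, 0], [-0.2, 0, 0, 0, 0, 0, 0], [-0.2, 0, 0, 0, 0, 0, 0], [-0.2, 0, 0, 0, 0, 0, 0], [-0.2, 0, 0, 0, 0, 0, 0]]])

```text
clock: 14.65
eef_pos: [0.4787, 0.0826, 0.0172]
tcp_rot: [-3.134, -0.002, -1.388]
contact_force: [0.0, 0.0, -0.6]
finger_gap: 0.599
```

```bash
python3 - <<'E'
from h import *
print(delta([.475,.083,.0135],.189+np.pi/2),get_obs()['contact_force'])
E
```

```text
(array([-1.11170742,  3.58481764,  3.67380121]), array([-0.46144267, -0.09946431, -0.34209159]), np.float64(1.3242175579101971)) [ 0.02369638  0.01201331 -0.55942519]
```

>>> carry_out(motion=[[[-0.2, -1, 0, 3, -0.4, 0, 0], [-0.2, 0, 0, 0, 0, 0, 0], [1, 0, 0, 0, 0, 0, 0], [1, 0, 0, 0, 0, 0, 0], [1, 0, 0, 0, 0, 0, 0], [1, 0, 0, 0, 0, 0, 0], [1, 0, 0, 0, 0, 0, 0], [1, 0, 0, 0, 0, 0, 0]]])

```text
clock: 15.45
eef_pos: [0.4794, 0.0836, 0.0149]
tcp_rot: [-3.139, -0.002, -1.388]
contact_force: [0.0, 1.1, -0.3]
finger_gap: 0.126
```

>>> carry_out(motion=[[[1, 0, 0, 0, 0, 0, 0], [1, 0, 0, 0, 0, 0, 0], [1, 0, 0, 0, 0, 0, 0], [1, 0, 0, 0, 0, 0, 0], [1, 0, 0, 0, 0, 0, 0], [1, 0, 0, 0, 0, 0, 0], [1, 0, 0, 0, 0, 0, 0], [1, 0, 0, 0, 0, 0, 0]]])

```text
clock: 16.25
eef_pos: [0.4794, 0.0836, 0.0149]
tcp_rot: [-3.139, -0.002, -1.388]
contact_force: [-0.4, 0.8, 0.9]
finger_gap: 0.103
```

>>> carry_out(motion=[[[1, 0, 0, -15, 0, 0, 0], [1, 0, 0, -25, 0, 0, 0], [1, 0, 0, -30, 0, 0, 0], [1, 0, 0, -30, 0, 0, 0], [1, 0, 0, -30, 0, 0, 0], [1, 0, 0, -10, 0, 0, 0], [1, 0, 0, 0, 0, 0, 0], [1, 0, 0, 0, 0, 0, 0]]])

```text
clock: 17.05
eef_pos: [0.4747, 0.084, 0.1547]
tcp_rot: [3.133, 0.001, -1.388]
contact_force: [-0.9, -0.0, -0.9]
finger_gap: 0.107
```

```bash
python3 - <<'E'
from h import *
print(delta([.489,-.327,.13],-.033+np.pi/2),get_obs())
E
```

```text
(array([406.79252161,  60.49398348,  24.98152778]), array([ 0.46588107, -0.02075552, 12.36677996]), np.float64(1.3288041582773686)) {'clock': 17.05, 'q': array([-5.96688924e-02, -9.74264996e-02,  2.01696656e+00, -1.53550419e-03,
        1.23004645e+00,  1.32880416e+00]), 'joint_vel': array([-0.00115376,  0.00457318,  0.01108677,  0.00019367, -0.00141028,
       -0.00066524]), 'joint_torque': array([ 3.18070594e-02, -2.75527704e+01, -3.15541685e+01,  2.52362498e-02,
       -5.17002947e-02, -2.38712428e-04]), 'eef_pos': array([0.47472085, 0.08403502, 0.15469964]), 'tcp_rot': array([ 3.13348554e+00,  5.14670437e-04, -1.38795620e+00]), 'contact_force': array([-0.89606594, -0.0165341 , -0.92854904]), 'wrist_torque': array([ 0.04584529, -0.023627  , -0.01540221]), 'finger_gap': 0.10686094766637588}
```

>>> carry_out(motion=[[[1, 25, 4, 0, 0, 0, 0], [1, 42, 6, 0, 0, 0, 0], [1, 44, 7, 0, 0, 0, 0], [1, 44, 7, 0, 0, 0, 0], [1, 44, 7, 0, 0, 0, 0], [1, 44, 7, 0, 0, 0, 0], [1, 44, 7, 0, 0, 0, 0], [1, 44, 7, 0, 0, 0, 0]]])

```text
clock: 17.85
eef_pos: [0.4758, -0.2545, 0.1357]
tcp_rot: [3.112, 0.018, -1.379]
contact_force: [1.0, -0.4, -1.2]
finger_gap: 0.105
```

```bash
python3 - <<'E'
from h import *
print(delta([.489,-.327,.13],-.033+np.pi/2))
E
```

```text
(array([73.76871303,  0.7992094 ,  4.40386619]), array([ 1.79106557,  0.83284194, 12.92041153]), np.float64(0.6874317079089421))
```

>>> carry_out(motion=[[[1, 30, 0, -5, 0.5, 0.3, 0], [1, 25, 0, 0, 0.5, 0.3, 0], [1, 10, 0, 0, 0.5, 0, 0], [1, 0, 0, 0, 0, 0, 7], [1, 0, 0, 0, 0, 0, 6], [1, 0, 0, 0, 0, 0, 0], [1, 0, 0, 0, 0, 0, 0], [1, 0, 0, 0, 0, 0, 0]]])

```text
clock: 18.65
eef_pos: [0.4813, -0.3192, 0.1238]
tcp_rot: [3.119, 0.024, -1.616]
contact_force: [-0.4, 0.5, -0.3]
finger_gap: 0.106
```

```bash
python3 - <<'E'
from h import *
print(delta([.489,-.327,.08],-.033+np.pi/2))
E
```

```text
(array([ 8.4543894 , -8.9783388 , 43.46060564]), array([ 1.25991983,  1.3880542 , -0.70155724]), np.float64(0.831579674915496))
```

>>> carry_out(motion=[[[1, 4, -4, 0, 0.7, 0.8, 0], [1, 4, -4, 0, 0.5, 0.6, -0.5], [1, 0, 0, 12, 0, 0, 0], [1, 0, 0, 14, 0, 0, 0], [1, 0, 0, 14, 0, 0, 0], [1, 0, 0, 5, 0, 0, 0], [1, 0, 0, 0, 0, 0, 0], [1, 0, 0, 0, 0, 0, 0]]])

```text
clock: 19.45
eef_pos: [0.4889, -0.3267, 0.0726]
tcp_rot: [3.14, 0.0, -1.603]
contact_force: [0.4, -0.5, -1.9]
finger_gap: 0.102
```

```bash
python3 - <<'E'
from h import *
import cv2
cv2.imwrite("pics/s4.png",cv2.resize(camera("top")[120:300,360:560],None,fx=3,fy=3,interpolation=cv2.INTER_CUBIC))
print(delta([.489,-.327,.0209],-.033+np.pi/2))
E
```

```text
(array([ 0.32092791, -0.2061117 , 51.77004656]), array([0.09297565, 0.00192603, 0.04930732]), np.float64(0.8222794229120672))
```

View pics/s4.png

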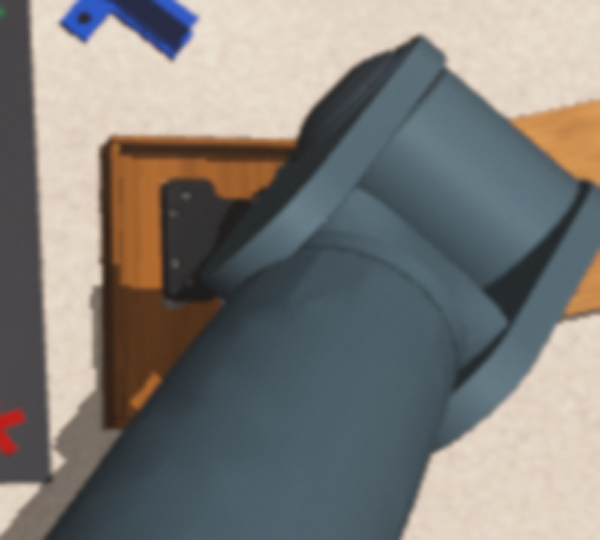

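The arm hides most of it, but the gripper body (190,240) is over the tray and aligned with its walls. Descend.

>>> carry_out(motion=[[[1, 0, 0, 10, 0, 0, 0], [1, 0, 0, 12, 0, 0, 0], [1, 0, 0, 10, 0, 0, 0], [1, 0, 0, 5, 0, 0, 0], [1, 0, 0, 0, 0, 0, 0], [1, 0, 0, 0, 0, 0, 0], [1, 0, 0, 0, 0, 0, 0], [1, 0, 0, 0, 0, 0, 0]]])

```text
clock: 20.3
eef_pos: [0.4895, -0.3274, 0.0335]
tcp_rot: [3.142, -0.001, -1.603]
contact_force: [-1.1, -0.4, -0.8]
finger_gap: 0.105
```

>>> carry_out(motion=[[[1, 0, 0, 4, 0, 0, 0], [1, 0, 0, 4, 0, 0, 0], [1, 0, 0, 2, 0, 0, 0], [1, 0, 0, 1, 0, 0, 0], [1, 0, 0, 1, 0, 0, 0], [1, 0, 0, 0, 0, 0, 0], [1, 0, 0, 0, 0, 0, 0], [1, 0, 0, 0, 0, 0, 0]]])

```text
clock: 21.1
eef_pos: [0.49, -0.3279, 0.0212]
tcp_rot: [-3.14, -0.003, -1.603]
contact_force: [-0.1, -0.1, -1.9]
finger_gap: 0.105
```

>>> carry_out(motion=[[[1, 0, 0, 1, 0, 0, 0], [1, 0, 0, 0, 0, 0, 0], [1, 0, 0, 1, 0, 0, 0], [1, 0, 0, 0, 0, 0, 0], [1, 0, 0, 0, 0, 0, 0], [1, 0, 0, 0, 0, 0, 0], [1, 0, 0, 0, 0, 0, 0], [1, 0, 0, 0, 0, 0, 0]]])

```text
clock: 21.9
eef_pos: [0.4907, -0.3286, 0.0209]
tcp_rot: [-3.139, -0.004, -1.603]
contact_force: [-0.6, -0.1, 1.0]
finger_gap: 0.106
```

On the floor at the expected height (0.0209). Release, rise, then clear off the tray.

>>> carry_out(motion=[[[0.4, 0, 0, 0, 0, 0, 0], [0.4, 0, 0, 0, 0, 0, 0], [0.4, 0, 0, 0, 0, 0, 0], [0.4, 0, 0, 0, 0, 0, 0], [0.4, 0, 0, 0, 0, 0, 0], [0.4, 0, 0, 0, 0, 0, 0], [0.4, 0, 0, 0, 0, 0, 0], [0.4, 0, 0, 0, 0, 0, 0]]])

```text
clock: 22.7
eef_pos: [0.491, -0.3289, 0.021]
tcp_rot: [-3.139, -0.004, -1.603]
contact_force: [0.3, 0.3, -0.4]
finger_gap: 0.303
```

>>> carry_out(motion=[[[0.4, 0, 0, -10, 0, 0, 0], [0.4, 0, 0, -20, 0, 0, 0], [0.4, 0, 0, -30, 0, 0, 0], [0.4, 0, 0, -35, 0, 0, 0], [0.4, 0, 0, -35, 0, 0, 0], [0.4, 0, 0, -35, 0, 0, 0], [0.4, 0, 0, -20, 0, 0, 0], [0.4, 0, 0, 0, 0, 0, 0]]])

```text
clock: 23.5
eef_pos: [0.4902, -0.3277, 0.2176]
tcp_rot: [-3.138, -0.005, -1.603]
contact_force: [0.3, 0.5, 0.9]
finger_gap: 0.301
```

>>> carry_out(motion=[[[0.4, -30, 0, 0, 0, 0, 0], [0.4, -40, 0, 0, 0, 0, 0], [0.4, -40, 0, 0, 0, 0, 0], [0.4, -40, 0, 0, 0, 0, 0], [0.4, -40, 0, 0, 0, 0, 0], [0.4, -40, 0, 0, 0, 0, 0], [0.4, -30, 0, 0, 0, 0, 0], [0.4, 0, 0, 0, 0, 0, 0]]])

```text
clock: 24.3
eef_pos: [0.4947, -0.0581, 0.2089]
tcp_rot: [3.138, -0.002, -1.607]
contact_force: [0.4, -0.1, -0.2]
finger_gap: 0.3
```

```bash
python3 - <<'E'
from h import *
import cv2
cv2.imwrite("pics/t5.png",camera("top"))
cv2.imwrite("pics/s5.png",camera("side"))
E
```

```text
(no output)
```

View pics/t5.png

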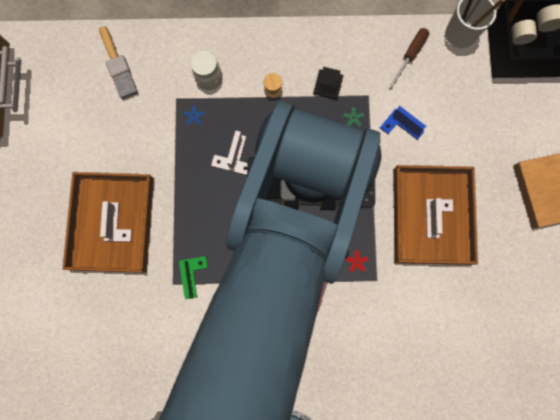

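View pics/s5.png

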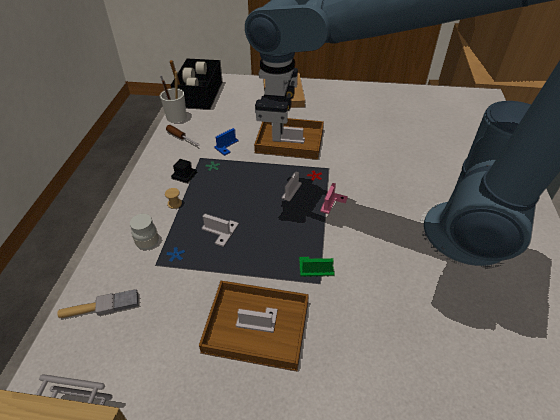

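The top view shows the left-hand guide at (113,222) in the left tray and the right-hand guide at (437,217) in the right tray. Both are upright and near the tray centres, and the arm is clear of everything.

```bash
python3 -c "
from workcell import *
print(hand_in())"
```

```text
the job is handed in; nothing more can be done
None
```

Both guides are in their trays. I set the left-hand guide down in the left tray and the right-hand guide in the right tray, then handed the job in at about 24 s of the 56 s allowed.

- **Which guides:** I told the pair apart by the foot side in enlarged crops of the top view. I did not reach for the look-alikes.
- **Setting down:** I lowered each guide until the wrist force showed contact, at the height expected for the tray floor, and then opened the fingers.
- **Last pictures:** The top and side views show both guides upright near their tray centres, with the arm raised clear at about (0.49, -0.06, 0.21). In the last side view the gripper partly hid the right-hand guide, so I judged its standing mainly from the top view and the contact height.
- **Not measured:** I did not re-measure the final poses numerically. None of the checks I made disagreed, and the hand-in reported no verdict.

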